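# Seat the mower spindle pulley on its splines and close the belt keeper

### The arm

A 6-joint arm with a two-finger parallel gripper is mounted at the origin on a cart in front of the work surface, level with it; the furniture and walls round the work are solid. World frame = base frame: x ahead of the robot, y to its left, z up, the work surface at z = 0. Lengths are in m, angles in degrees, forces in N, time in s.
With the tool pointing down it reaches from about 0.35 to 0.975 m from the base axis. Payload 17.4 kg.
Tool frame: the origin (TCP) lies between the finger pads; the fingertips stand env.nose_length ahead of it and the grasp point (between the pads) lies 5 mm behind it (env.nose_length is the distance from the TCP to the fingertips, in m); z points along the fingers, y is the direction in which the jaws open and shut (so a half turn about z gives the same grasp; the last joint's range is limited). The gripper opens to 85 mm and grips with 20 to 120 N. Pads are 22 mm wide; open, the fingers measure 114 mm over their backs; the gripper's body (76 mm by 85 mm) begins 54 mm behind the grasp point. The pads swing forward as they close: fully open they stand 13 mm farther back than shut.
Start: joints at [71.688, 6.646, 82.598, -0, 90.757, -2.166], TCP at [0.188, 0.648, 0.245] pointing down, gripper open.
Joint ranges: [-162.19, 162.19], [-47.58, 125.68], [4.15, 143.07], [-65.23, 245.23], [0.69, 171.88], [-170.13, 170.13]. Speed limits (degrees/s): [108.29, 108.29, 127.2, 180, 180, 180].

### API

Orientations are given as [roll, pitch, yaw] about the fixed x, y, z axes, in that order (R = Rz(yaw) Ry(pitch) Rx(roll)).
In Python, from bench import env gives the robot as it stands.
- The arm moves only by the shell command python3 -m inch 'ROWS' [FORCE]. ROWS is JSON, a list of rows, each a list of 7 numbers: the shift along the tool's x, y, z in cm, then the turn, a rotation vector about the tool's x, y, z in degrees, then the gripper's target within -1 to 1 (shut at 1, half-way at 0, fully open at -1). A call has 1 to 5 rows; each row shifts and turns the pose as measured when the row begins, along the tool's axes as they then stand; what a row does not reach is not made up. A row lasts 1/8 s, in which the tool goes at most 62.5 mm and 10.7 degrees, less where a joint would pass 70% of its speed; a pose out of reach is approached as far as the arm can. A call with a gripper value outside its range is refused whole. The fingers move at their own pace and stop on an object; FORCE is the grip in N (left out, the last holds). Time passes only in rows, so rows that do not move let the fingers close. It gives the time, the measured TCP pose, the force and the opening at its end, in the units of the state.
- env.observe(): the state, without advancing time (a new reading comes with each control period).
- env.snapshot(name): name is "scene" or "top" or "wrist"; returns the picture (384x512x3 uint8, blue, green, red); there is no depth.
- env.camera_model(name): a dict with "intrinsics" (3x3 intrinsics, pixels), "R" (3x3) and "t" (3): a world point X has camera coordinates R X + t. Camera axes: x right, y down, z forward; pixel columns grow to the right and rows downward; lengths in m; the calibration is good to about 2 mm. The wrist camera is an equidistant fisheye: a pixel r from the principal point sees the ray r / f radians off the axis. A picture is of the moment at which its call begins: read the wrist's pose just before it. camera_model takes no time and is no camera call; for the wrist camera it gives the pose at the moment of the call.
- env.job_done(): hands the job in, once; it reports no verdict.
The state is a dict: "t": time; "q": joint angles; "joint_vel": joint speeds; "joint_efforts": joint torques, N m; "tool_pos": TCP position; "tcp_rot": TCP orientation; "contact_force": force on the tool from outside, world axes, zero at the start; "wrist_torque": the same for the moment, N m; "grip_width": opening from 0.0 (shut) to 1.0 (fully open).
Only numpy, scipy, OpenCV 4.12 (cv2) and the standard library are available. Lean on these libraries where they do the work, as an engineer would, in place of code of your own. Each camera call takes 0.05 s, during which the arm holds its last target.

### The job

The pulley has been set on the nose of the mower spindle, but it is sitting on top of the splines. Turn it slowly on the spindle until it drops fully home, then swing the slotted belt keeper over it until the slot is right round the second bolt. Leave the tools and other things on the bench where they are.

Things in the scene. Friction and masses are not known exactly. Their poses are not given: they have to be found in the camera images.
- pulley_hub (a point): Loose cast-aluminium V-belt pulley, 170 mm across, 0.5 to 1 kg, axis (z) upright. Point on the axis, half-way up its hub (46 mm across, 36 high). Four spokes run along this point's +x, -x, +y, -y axes; four slots in the bore line up with them. It starts resting on the ends of the splines, 0.25 to 1.3 rad out of line; 0.1 N m turns it. In line (within 0.04 rad) it drops 16 mm by its weight.
- pulley_spoke (a point): Middle of the pulley's +x spoke, 47 mm from the axis, at hub half-height. Spokes are 14 (rim) to 19 mm (hub) wide and lie from 10 mm below to 4.5 mm above this height, the rim (inner radius 72 mm) from 14 below to 8 above. The four windows between them, radius 23 to 72 mm, are open down to 35 mm below this height at the start: closed fingers can enter from above and push a spoke round.
- spindle_seat (a point): Centre of the shoulder of the upright spindle (82 mm above the bench) on which the hub rests when home. The spindle cannot turn. Four splines (to radius 16 mm, 16 mm high) point along this point's +x, -x, +y, -y; above them a plain nose, 22 mm across, up to 42 mm above this point. Home: pulley_hub is 18 mm above this point (34 at the start), spokes in line, any of four ways round.
- carrier: Fixed grey steel channel (inverted U) on the bench that carries spindle and keeper: 230 mm along its x, from -100 to +80 mm in its y, top face 60 mm high. Origin on the bench under the spindle axis. Nothing stands between its top face and the pulley but the spindle's housing and four bolt heads, up to 78 mm high, within 52 mm of the axis.
- keeper (a joint): Angle (rad) by which the belt keeper is swung open: 0 = closed, at its stop; larger = free end swung out to the carrier's +y, up to 1.6. Friction (0.15 N m) holds it where it is left. A dark steel strap, 26 mm wide, 5 mm thick, underside 112 mm above the bench, with an upturned edge along its outer side. It clears the rim by 4 mm when the pulley is home; before that the rim is in its way.
- keeper_pivot (a point): Axis of the bolt about which the keeper swings, given at 127 mm above the bench; at +88, +52 mm in the carrier's x, y.
- keeper_edge (a point): Point on the outer face of the keeper's upturned edge, 110 mm from the pivot axis along the strap and 13 mm out from its middle line, 127 mm above the bench (the edge reaches from 112 to 138 mm high). Its +y axis points straight out of that face, so pushing along -y closes the keeper; -x points along the strap to its free end.
- keeper_slot (a point): Bottom of the slot in the keeper's free end, where the second bolt must come to lie: 176 mm from the pivot axis on the strap's middle line, given at 127 mm above the bench. The slot is 13.6 mm wide and open towards this point's -y, the closing direction.
- keeper_bolt (a point): Axis of the second bolt (shank 10 mm, hex head on a washer of 23 mm, its top 127 mm above the bench); at -88, +52 mm in the carrier's x, y. With the keeper closed, keeper_slot is on this axis.
- ratchet: Loose steel ratchet wrench, 219 mm long, lying on the bench to the right of the carrier; leave it alone.
- screwdriver: Loose flat screwdriver, 235 mm long, lying on the bench to the left of the carrier; leave it alone.
- screw_tin: Loose open tin of screws, 74 mm diameter, 52 mm high, beside the carrier; leave it alone.
- tape_measure: Loose tape measure, 98 x 36 mm, 64 mm high, beside the carrier; leave it alone.
- clamp: Loose C-clamp, 135 x 118 mm, lying behind the carrier; leave it alone.
Not all that is in view belongs to the job. Of the things that look like the part that bears pulley_hub, the largest one is meant.

How it is judged:
By the outcome, as a careful person would: the job done as asked, in the order asked, and still so for the second after the job is handed in, with the robot touching nothing.
It also fails if it takes over 48 s, if anything falls off the work surface, if the arm or the gripper's body presses on something with over 40 N, if the wrist force passes 120 N, or if a joint passes its speed limit or range.

## Working session

There is one attempt and no reset: what is moved stays moved. The work goes in short steps, Python scripts to look and compute and a shell command to move; the robot and the scene stay as the last step left them, time stands still between calls to the robot, and variables do not carry over. Pictures are saved under pics/ and viewed, and the job is handed in when it is done.

```bash
ls; mkdir -p pics; python3 - <<'E'
from bench import env
import cv2
print(env.nose_length, env.observe())
for n in ["scene","top","wrist"]:
    m=env.camera_model(n); print(n,m)
    cv2.imwrite(f"pics/{n}0.png",env.snapshot(n))
E
```

```text
pics
0.014 {'t': 0.0, 'q': array([ 7.16899999e+01,  6.67376545e+00,  8.26375293e+01,  2.95435479e-03,
        9.07570145e+01, -2.16518054e+00]), 'joint_vel': array([ 0.11294536,  0.05233718, -0.02046645, -0.02608375, -0.06350637,
       -0.03767584]), 'joint_efforts': array([-1.63557932e-03, -7.31969476e+01, -6.32498360e+01, -1.88005147e-04,
        6.21668951e-03,  3.49971674e-05]), 'tool_pos': array([0.18762363, 0.64820404, 0.24454707]), 'tcp_rot': array([-1.79931851e+02, -5.53278818e-03,  1.63855214e+02]), 'contact_force': array([ 0.42690216, -0.5771039 ,  0.16336486]), 'wrist_torque': array([-0.04706822, -0.05493449,  0.04498622]), 'grip_width': 1.0010877394522975}
scene {'intrinsics': array([[444.57434941,   0.        , 256.3659167 ],
       [  0.        , 444.57434941, 192.02614989],
       [  0.        ,   0.        ,   1.        ]]), 'R': array([[ 0.66423933, -0.74745881, -0.00956229],
       [-0.35571462, -0.304808  , -0.88349261],
       [ 0.65745967,  0.59025198, -0.46834749]]), 't': array([-0.38192172,  0.28440919,  1.08086141])}
top {'intrinsics': array([[356.18607721,   0.        , 253.82819184],
       [  0.        , 356.18607721, 191.85836301],
       [  0.        ,   0.        ,   1.        ]]), 'R': array([[-7.92044979e-03, -9.99968579e-01,  3.28501448e-04],
       [-9.81775684e-01,  7.71396931e-03, -1.89886809e-01],
       [ 1.89878308e-01, -1.82650367e-03, -9.81805934e-01]]), 't': array([-0.00469423,  0.58290096,  0.94726679])}
wrist {'intrinsics': array([[297.31863964,   0.        , 256.22468362],
       [  0.        , 297.31863964, 187.32841369],
       [  0.        ,   0.        ,   1.        ]]), 'R': array([[ 2.78523240e-01,  9.60429419e-01, -3.68785682e-04],
       [ 9.27551369e-01, -2.68889002e-01,  2.59513316e-01],
       [ 2.49145061e-01, -7.26225575e-02, -9.65739459e-01]]), 't': array([-0.67474546, -0.0333618 ,  0.37707078])}
```

View pics/scene0.png

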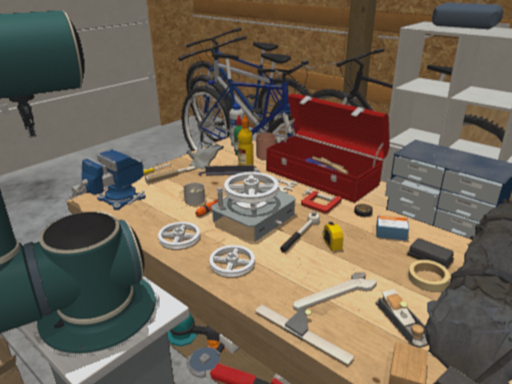

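View pics/top0.png

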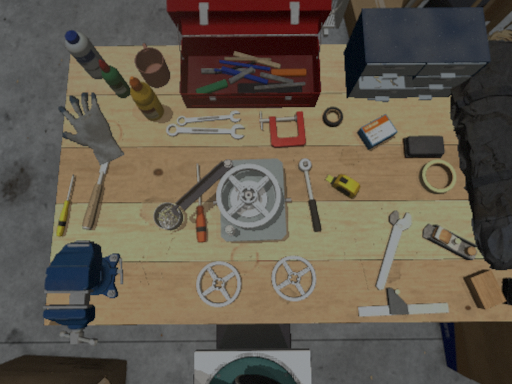

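View pics/wrist0.png

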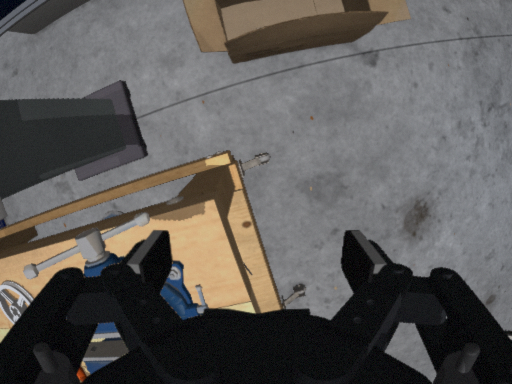

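The scene and top views show three four-spoked wheels. In the top view, wheel A at (250,196) sits on the grey carrier and is the largest. B at (219,284) and C at (294,278) are smaller and lie on the bench, so A matches the description. The keeper strap runs from about (228,165) towards (160,215). I'll check this in a close crop.

```bash
python3 - <<'E'
import cv2
a=cv2.imread("pics/top0.png"); cv2.imwrite("pics/topc.png",cv2.resize(a[145:255,150:300],None,fx=5,fy=5,interpolation=cv2.INTER_CUBIC))
a=cv2.imread("pics/scene0.png"); cv2.imwrite("pics/scenec.png",cv2.resize(a[140:250,180:330],None,fx=5,fy=5,interpolation=cv2.INTER_CUBIC))
E
```

```text
(no output)
```

View pics/topc.png

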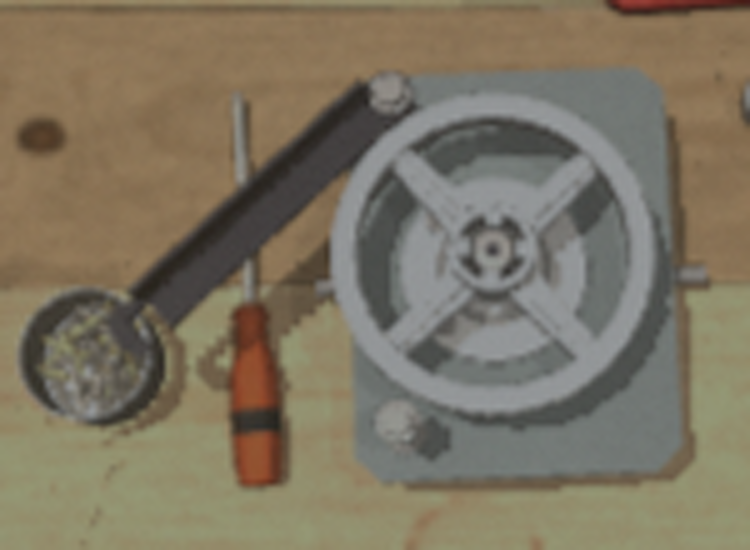

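View pics/scenec.png

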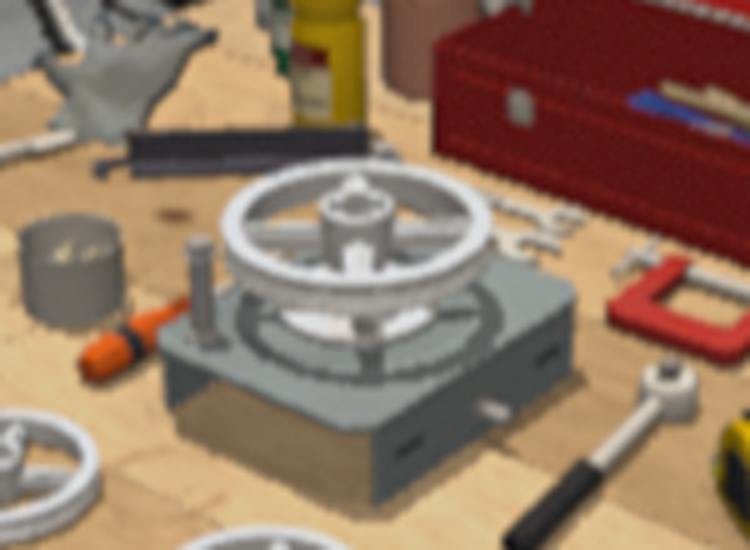

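The crop confirms wheel A at top (248,195) with its spokes near the diagonals. The keeper is open: pivot bolt at top (228,163), second bolt at (230,229). Next I'll measure with ray casts.

```bash
cat > h.py <<'E'
import numpy as np, cv2
from bench import env
def ray(n,u,v,m=None):
    m=m or env.camera_model(n); K=m["intrinsics"]
    d=np.array([(u-K[0,2])/K[0,0],(v-K[1,2])/K[1,1],1.])
    if n=="wrist":
        r=np.hypot(d[0],d[1]); d=np.array([d[0]/r*np.sin(r),d[1]/r*np.sin(r),np.cos(r)]) if r>1e-9 else np.array([0,0,1.])
    R=m["R"]; return -R.T@m["t"], R.T@d
def onz(n,u,v,z,m=None):
    c,d=ray(n,u,v,m); return c+d*(z-c[2])/d[2]
def proj(n,X,m=None):
    m=m or env.camera_model(n); K=m["intrinsics"]; p=m["R"]@np.asarray(X)+m["t"]
    if n=="wrist":
        r=np.hypot(p[0],p[1]); a=np.arctan2(r,p[2])*p[:2]/max(r,1e-9)
    else: a=p[:2]/p[2]
    return K[0,0]*a[0]+K[0,2],K[1,1]*a[1]+K[1,2]
E
python3 - <<'E'
from h import *
c=lambda x,y:(150+x/5-.4,145+y/5-.4)
P=onz("top",*c(390,92),.127);B=onz("top",*c(398,422),.127)
print("piv",P,"bolt",B,np.linalg.norm(P-B))
ex=(P-B)[:2]/np.linalg.norm((P-B)[:2]); ey=np.array([-ex[1],ex[0]])
print("carrier yaw",np.degrees(np.arctan2(ex[1],ex[0])),"origin",(P+B)[:2]/2-.052*ey)
# rim outer ellipse top: extremes at z=.124
pts=[(332,252),(655,252),(492,94),(492,412)]
print([onz("top",*c(*p),.124)[:2].round(4) for p in pts])
print("nose",onz("top",*c(490,250),.124), "hub", onz("top",*c(492,250),.134))
for p in [(400,155),(590,160),(395,345),(585,352)]: 
    q=onz("top",*c(*p),.1205)[:2]; print(q.round(4))
# keeper free end
print("strap end",onz("top",*c(120,300),.138),onz("top",*c(170,330),.117), onz("top",*c(365,85),.138),onz("top",*c(130,295),.138))
E
```

```text
piv [0.64765013 0.05983852 0.127     ] bolt [0.47269782 0.0546808  0.127     ] 0.1750283169340936
carrier yaw 1.688630548689983 origin [0.5617063  0.00528224]
[array([0.5621, 0.0899]), array([ 0.5607, -0.0792]), array([0.647 , 0.0057]), array([0.4777, 0.0066])]
nose [0.56248518 0.00719383 0.124     ] hub [0.56062141 0.00599844 0.134     ]
[0.6148 0.0548]
[ 0.6113 -0.046 ]
[0.5133 0.0569]
[ 0.5088 -0.0419]
strap end [0.53530771 0.19677753 0.138     ] [0.52255343 0.17483216 0.117     ] [0.64848181 0.07217269 0.138     ] [0.53786255 0.19173882 0.138     ]
```

```bash
cat >> h.py <<'E'
from scipy.spatial.transform import Rotation as Ro
def pose():
    s=env.observe(); return np.array(s["tool_pos"]),Ro.from_euler("xyz",s["tcp_rot"],degrees=True),s
def plan(T,yaw,step=5.5,turn=9.5,g=1,n=None,p=None,R=None):
    """print ideal rows to go straight to T with tool down at yaw"""
    if p is None: p,R,s=pose()
    T=np.array(T); G=Ro.from_euler("xyz",[180,0,yaw],degrees=True)
    w=np.degrees((R.inv()*G).as_rotvec())
    n=n or int(max(np.ceil(np.linalg.norm(T-p)*100/step),np.ceil(np.linalg.norm(w)/turn),1))
    d=(T-p)/n; out=[]
    for i in range(n):
        sh=R.inv().apply(d)*100
        out.append([round(x,2) for x in sh]+[round(x,2) for x in w/n]+[g]); R=R*Ro.from_rotvec(np.radians(w/n))
    for i in range(0,n,5): print(out[i:i+5])
E
python3 - <<'E'
from h import *
p,R,s=pose(); m=env.camera_model("wrist"); c=-m["R"].T@m["t"]
print(R.inv().apply(c-p), R.inv().apply(m["R"][2]))
plan([0.50,0.006,.30],92)
E
```

```text
[ 6.53267446e-02 -6.28529402e-05 -1.27901512e-01] [-2.59560541e-01  5.28004435e-04  9.65726694e-01]
[[np.float64(-3.42), np.float64(-3.79), np.float64(-0.39), np.float64(-0.0), np.float64(0.0), np.float64(5.13), 1], [np.float64(-3.74), np.float64(-3.47), np.float64(-0.39), np.float64(-0.0), np.float64(0.0), np.float64(5.13), 1], [np.float64(-4.04), np.float64(-3.12), np.float64(-0.39), np.float64(-0.0), np.float64(0.0), np.float64(5.13), 1], [np.float64(-4.3), np.float64(-2.74), np.float64(-0.39), np.float64(-0.0), np.float64(0.0), np.float64(5.13), 1], [np.float64(-4.53), np.float64(-2.35), np.float64(-0.39), np.float64(-0.0), np.float64(0.0), np.float64(5.13), 1]]
[[np.float64(-4.72), np.float64(-1.93), np.float64(-0.39), np.float64(-0.0), np.float64(0.0), np.float64(5.13), 1], [np.float64(-4.88), np.float64(-1.5), np.float64(-0.39), np.float64(-0.0), np.float64(0.0), np.float64(5.13), 1], [np.float64(-4.99), np.float64(-1.06), np.float64(-0.39), np.float64(-0.0), np.float64(0.0), np.float64(5.13), 1], [np.float64(-5.06), np.float64(-0.61), np.float64(-0.39), np.float64(-0.0), np.float64(0.0), np.float64(5.13), 1], [np.float64(-5.1), np.float64(-0.15), np.float64(-0.39), np.float64(-0.0), np.float64(0.0), np.float64(5.13), 1]]
[[np.float64(-5.09), np.float64(0.3), np.float64(-0.39), np.float64(-0.0), np.float64(0.0), np.float64(5.13), 1], [np.float64(-5.04), np.float64(0.76), np.float64(-0.39), np.float64(-0.0), np.float64(0.0), np.float64(5.13), 1], [np.float64(-4.96), np.float64(1.21), np.float64(-0.39), np.float64(-0.0), np.float64(0.0), np.float64(5.13), 1], [np.float64(-4.83), np.float64(1.64), np.float64(-0.39), np.float64(-0.0), np.float64(0.0), np.float64(5.13), 1]]
```

```bash
python3 -m inch '[[-3.3,-4.2,-0.6,0,0,5.2,1],[-3.7,-3.9,-0.6,0,0,5.2,1],[-4.0,-3.5,-0.4,0,0,5.2,1],[-4.3,-3.1,-0.2,0,0,5.2,1],[-4.6,-2.7,0,0,0,5.2,1]]'; python3 - <<'E'
from h import *
plan([0.56,-0.06,.27],92)
E
```

```text
t: 0.78
tool_pos: [0.2887, 0.396, 0.2608]
tcp_rot: [-179.7, 0.1, 137.3]
contact_force: [0.7, -0.3, -0.3]
grip_width: 0.003
[[np.float64(-5.09), np.float64(-1.51), np.float64(-0.08), np.float64(-0.02), np.float64(0.02), np.float64(4.53), 1], [np.float64(-5.19), np.float64(-1.11), np.float64(-0.08), np.float64(-0.02), np.float64(0.02), np.float64(4.53), 1], [np.float64(-5.26), np.float64(-0.69), np.float64(-0.08), np.float64(-0.02), np.float64(0.02), np.float64(4.53), 1], [np.float64(-5.3), np.float64(-0.27), np.float64(-0.08), np.float64(-0.02), np.float64(0.02), np.float64(4.53), 1], [np.float64(-5.3), np.float64(0.14), np.float64(-0.08), np.float64(-0.02), np.float64(0.02), np.float64(4.53), 1]]
[[np.float64(-5.28), np.float64(0.56), np.float64(-0.09), np.float64(-0.02), np.float64(0.02), np.float64(4.53), 1], [np.float64(-5.22), np.float64(0.98), np.float64(-0.09), np.float64(-0.02), np.float64(0.02), np.float64(4.53), 1], [np.float64(-5.12), np.float64(1.39), np.float64(-0.09), np.float64(-0.02), np.float64(0.02), np.float64(4.53), 1], [np.float64(-5.0), np.float64(1.79), np.float64(-0.09), np.float64(-0.02), np.float64(0.02), np.float64(4.53), 1], [np.float64(-4.84), np.float64(2.18), np.float64(-0.09), np.float64(-0.02), np.float64(0.02), np.float64(4.53), 1]]
```

```bash
python3 -m inch '[[-5.1,-1.5,0,0,0,4.5,1],[-5.2,-1.1,0,0,0,4.5,1],[-5.3,-0.7,0,0,0,4.5,1],[-5.3,-0.3,0,0,0,4.5,1],[-5.3,0.1,0,0,0,4.5,1]]' && python3 -m inch '[[-5.3,0.6,0,0,0,4.5,1],[-5.2,1.0,0,0,0,4.5,1],[-5.1,1.4,0,0,0,4.5,1],[-5.0,1.8,0,0,0,4.5,1],[-4.8,2.2,0,0,0,4.5,1]]'; python3 - <<'E'
from h import *
plan([0.56,-0.06,.25],92)
E
```

```text
t: 1.4
tool_pos: [0.4252, 0.1585, 0.2618]
tcp_rot: [-179.9, 0.2, 114.1]
contact_force: [0.8, 0.8, 0.2]
grip_width: 0.002
t: 2.02
tool_pos: [0.5613, -0.0797, 0.2626]
tcp_rot: [179.9, 0.2, 90.8]
contact_force: [0.2, 0.9, 0.4]
grip_width: 0.003
[[np.float64(1.98), np.float64(-0.11), np.float64(1.25), np.float64(0.08), np.float64(0.17), np.float64(-1.2), 1]]
```

```bash
python3 -m inch '[[1.5,-0.1,2,0,0,-1,1],[0.5,0,2,0,0,0,1]]'; python3 - <<'E'
from h import *
m=env.camera_model("wrist"); im=env.snapshot("wrist"); cv2.imwrite("pics/w1.png",im); np.savez("w1.npz",**m)
print(proj("wrist",[.562,.0055,.134],m))
u,v=map(int,proj("wrist",[.562,.0055,.124],m))
c=im[max(v-110,0):v+110,u-140:u+140]; cv2.imwrite("pics/w1c.png",cv2.resize(c,None,fx=2.7,fy=2.7,interpolation=cv2.INTER_CUBIC)); print(u-140,max(v-110,0))
p,R,s=pose();print(p,s["t"])
E
```

```text
t: 2.28
tool_pos: [0.561, -0.0624, 0.221]
tcp_rot: [179.9, 0.2, 91.5]
contact_force: [-0.8, 0.2, -0.5]
grip_width: -0.002
(np.float64(259.6332207454645), np.float64(105.7649036107072))
119 0
[ 0.56031061 -0.06186561  0.21807662] 2.325
```

View pics/w1c.png

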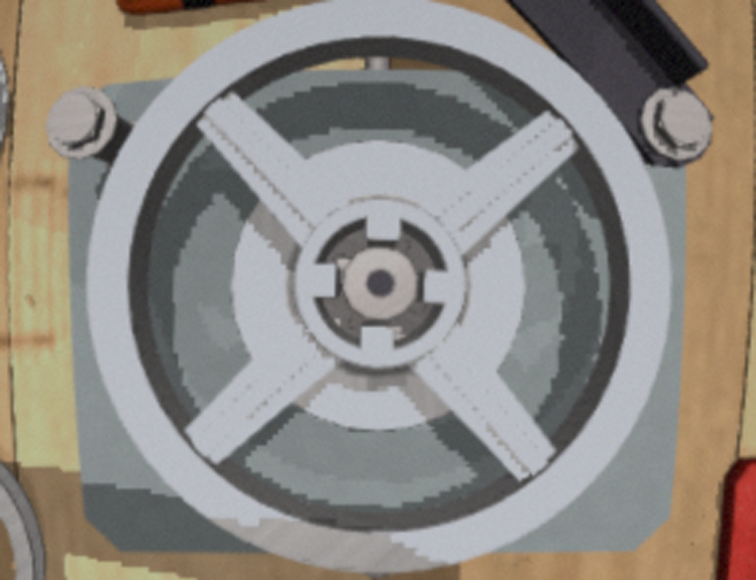

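The crop shows hub and nose at crop (380,283), spokes at about ±45°, and bore teeth on the image axes. Next I'll enhance the bore to look for the spline ends.

```bash
python3 - <<'E'
import cv2,numpy as np
im=cv2.imread("pics/w1.png")
u,v=119+380/2.7,283/2.7
c=im[int(v)-35:int(v)+35,int(u)-45:int(u)+45]
c=cv2.resize(c,None,fx=8,fy=8,interpolation=cv2.INTER_CUBIC)
c=np.clip(c.astype(float)*2.2-60,0,255).astype(np.uint8)
cv2.imwrite("pics/bore.png",c)
E
```

```text
(no output)
```

View pics/bore.png

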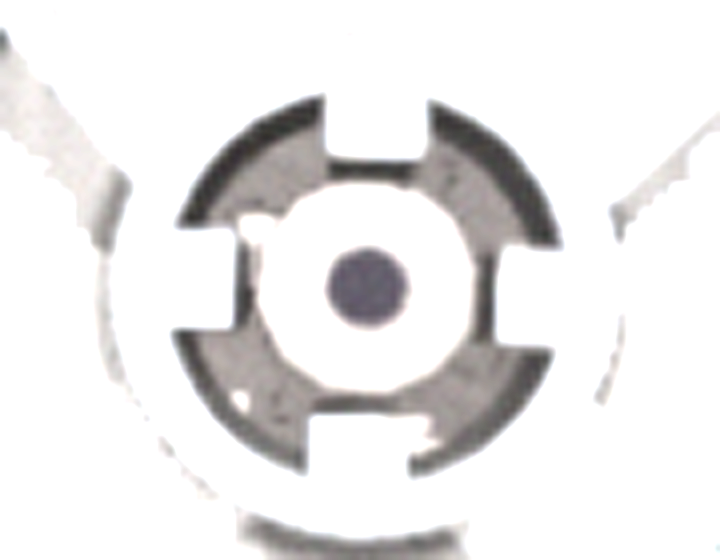

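The spline ends aren't clear in the bore, so I'll turn the pulley by feel. The hub axis measured from the top and wrist views agrees within 1 mm, at (0.562, 0.0055). I'll enter the window on the -y side with closed fingers and push the spoke counter-clockwise.

```bash
python3 -m inch '[[2.1,0,3,0,0,0,1],[0,0,3,0,0,2,1]]'; python3 - <<'E'
from h import *
plan([0.5608,-0.0415,.106],88.5)
E
```

```text
t: 2.58
tool_pos: [0.5593, -0.0387, 0.1576]
tcp_rot: [180.0, 0.2, 89.7]
contact_force: [0.1, 0.2, 0.1]
grip_width: -0.0
[[np.float64(-0.27), np.float64(0.15), np.float64(5.16), np.float64(0.05), np.float64(0.18), np.float64(1.17), 1]]
```

```bash
python3 -m inch '[[-0.3,0.2,1.5,0,0,1,1],[0,0,2,0,0,0,1],[0,0,1.5,0,0,0,1]]'; python3 - <<'E'
from h import *
im=env.snapshot("wrist"); cv2.imwrite("pics/w2.png",im)
plan([0.5608,-0.0415,.106],88.5)
E
```

```text
t: 2.95
tool_pos: [0.5607, -0.0404, 0.105]
tcp_rot: [180.0, 0.2, 88.8]
contact_force: [-0.0, -0.6, 0.2]
grip_width: -0.002
[[np.float64(-0.11), np.float64(0.07), np.float64(-0.28), np.float64(-0.07), np.float64(0.17), np.float64(0.32), 1]]
```

View pics/w2.png

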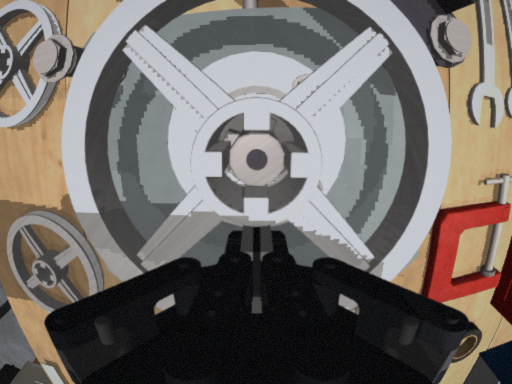

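The wrist view shows the closed fingers in the lower window at about (257,250), between the two spokes and touching nothing. I'll push counter-clockwise now.

```bash
python3 -m inch '[[0,0.3,0,0,0,-4,1],[0,0.3,-0.1,0,0,-4,1],[0,0.3,0,0,0,-4,1]]'; python3 -m inch '[[0,0.2,0,0,0,-2,1],[0,0.2,0,0,0,-2,1],[0,0.2,0,0,0,-2,1],[0,0.2,0,0,0,-2,1]]'; cat >> h.py <<'E'
A=np.array([.562,.0055])
def st():
    p,R,s=pose(); d=p[:2]-A; phi=np.degrees(np.arctan2(d[1],d[0])); yaw=s["tcp_rot"][2]
    print("r %.4f phi %.1f yaw-phi-180 %.1f z %.4f t %.2f F %s Tz %.2f"%(np.hypot(*d),phi,(yaw-phi-180+180)%360-180,p[2],s["t"],np.round(s["contact_force"],1),s["wrist_torque"][2]))
E
python3 -c "
from h import *
st()"
```

```text
t: 3.38
tool_pos: [0.5695, -0.0402, 0.1044]
tcp_rot: [-179.9, 0.2, 101.2]
contact_force: [-0.0, -0.2, 0.5]
grip_width: 0.0
t: 3.88
tool_pos: [0.5768, -0.0396, 0.1045]
tcp_rot: [-179.7, 0.2, 109.5]
contact_force: [-5.4, -3.5, 1.8]
grip_width: 0.002
r 0.0475 phi -71.8 yaw-phi-180 1.3 z 0.1045 t 3.88 F [-5.4 -3.5  1.8] Tz -0.03
```

```bash
for i in 1; do python3 -m inch '[[0,0.18,0,0,0,-2,1],[0,0.18,0,0,0,-2,1],[0,0.18,0,0,0,-2,1],[0,0.18,0,0,0,-2,1]]'; done;  python3 - <<'E'
from h import *
st()
im=env.snapshot("wrist"); cv2.imwrite("pics/w3.png",im)
E
```

```text
t: 4.38
tool_pos: [0.5834, -0.0371, 0.1044]
tcp_rot: [-179.6, 0.2, 117.9]
contact_force: [-1.6, -1.4, 0.1]
grip_width: 0.002
r 0.0476 phi -63.4 yaw-phi-180 1.3 z 0.1044 t 4.38 F [-1.6 -1.4  0.1] Tz 0.01
```

View pics/w3.png

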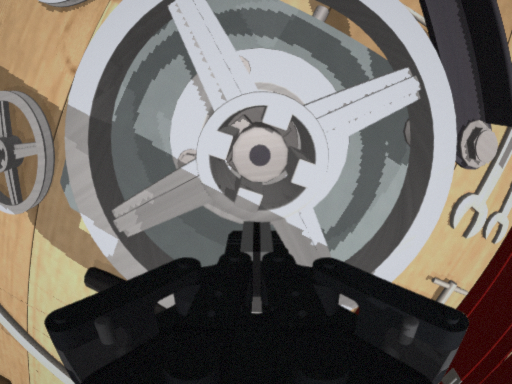

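The pushed spoke at (310,230) is in contact with the fingers, the pulley is turning with about 2 N, and it has not dropped yet. I'll keep going.

```bash
python3 -m inch '[[0,0.18,0,0,0,-2,1],[0,0.18,0,0,0,-2,1],[0,0.18,0,0,0,-2,1],[0,0.18,0,0,0,-2,1],[0,0.18,0,0,0,-2,1]]';  python3 -c "
from h import *
st()"
```

```text
t: 5.05
tool_pos: [0.5917, -0.0318, 0.1041]
tcp_rot: [-179.6, 0.1, 128.7]
contact_force: [0.0, -0.2, -0.6]
grip_width: 0.003
r 0.0477 phi -51.5 yaw-phi-180 0.2 z 0.1041 t 5.05 F [ 0.  -0.2 -0.6] Tz -0.03
```

```bash
python3 -m inch '[[0,0.18,0,0,0,-2,1],[0,0.18,0,0,0,-2,1],[0,0.18,0,0,0,-2,1],[0,0.18,0,0,0,-2,1]]';  python3 - <<'E'
from h import *
st()
im=env.snapshot("wrist"); cv2.imwrite("pics/w4.png",im)
E
```

```text
t: 5.55
tool_pos: [0.5974, -0.0269, 0.1042]
tcp_rot: [-179.6, 0.1, 137.3]
contact_force: [-3.5, -3.4, 0.3]
grip_width: -0.001
r 0.0480 phi -42.4 yaw-phi-180 -0.3 z 0.1042 t 5.55 F [-3.5 -3.4  0.3] Tz -0.01
```

View pics/w4.png

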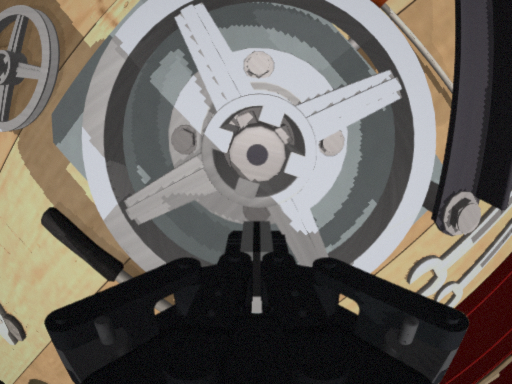

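The hub's outline went from about 131 px to 116 px wide, which matches a drop of about 16 mm. I'll back off, lift out and check.

```bash
python3 -m inch '[[0,-0.5,0,0,0,0,1],[0,0,-4,0,0,0,1],[0,0,-5,0,0,0,1]]';  python3 - <<'E'
from h import *
st()
m=env.camera_model("wrist");np.savez("w5.npz",**m)
im=env.snapshot("wrist"); cv2.imwrite("pics/w5.png",im)
im=env.snapshot("scene"); cv2.imwrite("pics/s5.png",cv2.resize(im[120:270,150:350],None,fx=4,fy=4,interpolation=cv2.INTER_CUBIC))
E
```

```text
t: 5.98
tool_pos: [0.5927, -0.03, 0.1923]
tcp_rot: [-179.4, -0.3, 137.4]
contact_force: [1.0, 0.1, 1.0]
grip_width: 0.004
r 0.0469 phi -49.1 yaw-phi-180 6.5 z 0.1923 t 5.97 F [1.  0.1 1. ] Tz 0.02
```

View pics/w5.png

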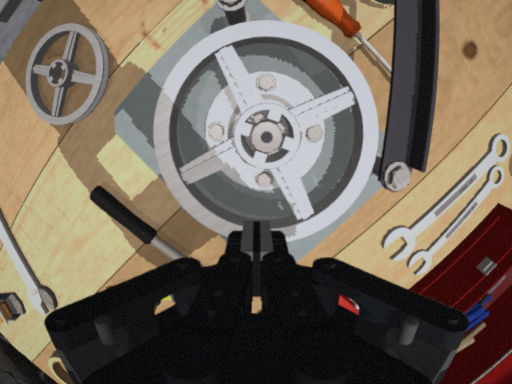

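View pics/s5.png

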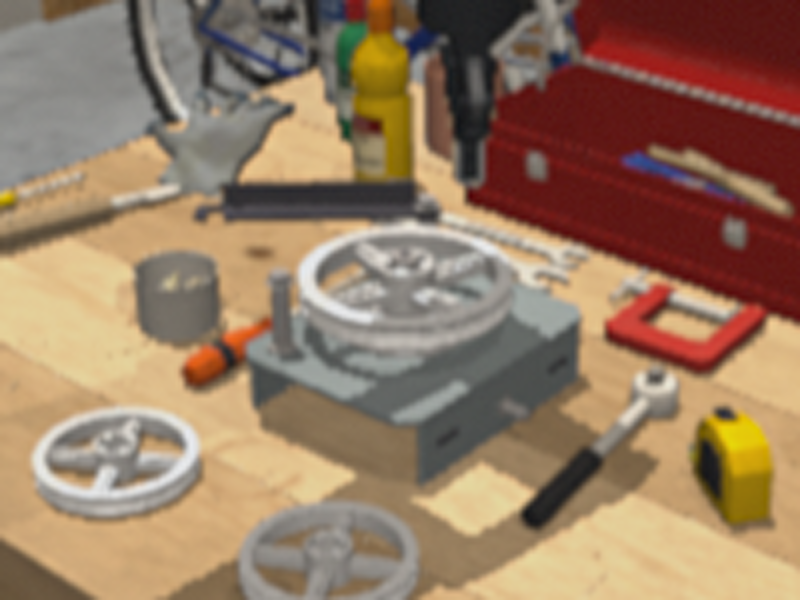

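The scene view shows the rim now below the bolt top and close over the carrier. The wrist view shows the splines filling the bore slots, with the rim spanning x from 153 to 380 px. I'll check the rim height by ray casting.

```bash
python3 - <<'E'
from h import *
m=dict(np.load("w5.npz"))
for z in (.124,.116,.108,.100):
    q=[onz("wrist",*p,z,m)[:2] for p in [(153,130),(380,130),(268,19),(264,243)]]
    print(z,[np.round(np.linalg.norm(a-A),4) for a in q],np.linalg.norm(q[0]-q[1]).round(4),np.linalg.norm(q[2]-q[3]).round(4), (sum(q)/4).round(4))
for p in [(224,55),(350,95),(185,175),(305,212)]:
    d=onz("wrist",*p,.1045,m)[:2]-A; print(np.degrees(np.arctan2(d[1],d[0])).round(1))
# strap: wrist
for p in [(425,0),(421,170)]: print(onz("wrist",*p,.138,m).round(4))
K=np.array([.6477,.0598]); 
for p in [(427,5),(434,60),(433,110),(424,165)]:
    q=onz("wrist",*p,.138,m)[:2]; print(q.round(4))
print(proj("wrist",[*K,.127],m))
E
```

```text
0.124 [np.float64(0.0772), np.float64(0.0805), np.float64(0.0807), np.float64(0.0756)] 0.1569 0.1563 [0.5592 0.0097]
0.116 [np.float64(0.0801), np.float64(0.0838), np.float64(0.0833), np.float64(0.0794)] 0.1633 0.1627 [0.5597 0.0095]
0.108 [np.float64(0.083), np.float64(0.0872), np.float64(0.0859), np.float64(0.0832)] 0.1697 0.1691 [0.5603 0.0093]
0.1 [np.float64(0.0859), np.float64(0.0906), np.float64(0.0884), np.float64(0.087)] 0.1761 0.1754 [0.5608 0.0091]
163.5
74.1
-106.7
-14.2
[0.5606 0.1574 0.138 ]
[0.6482 0.0736 0.138 ]
[0.5641 0.1559]
[0.596 0.131]
[0.6215 0.1068]
[0.647  0.0776]
(np.float64(400.20180749334645), np.float64(178.76114399997846))
```

With the rim at z = 0.108 its diameter casts to 170 mm in both directions, so the pulley is home and level. Next is the keeper: its outer edge, 110 mm along, is near (0.579, 0.147). I'll bring the closed fingers down outside it.

```bash
python3 - <<'E'
from h import *
plan([0.604,0.1715,.195],135)
E
```

```text
[[np.float64(3.25), np.float64(3.86), np.float64(0.04), np.float64(-0.08), np.float64(0.04), np.float64(0.59), 1], [np.float64(3.28), np.float64(3.83), np.float64(0.05), np.float64(-0.08), np.float64(0.04), np.float64(0.59), 1], [np.float64(3.32), np.float64(3.8), np.float64(0.05), np.float64(-0.08), np.float64(0.04), np.float64(0.59), 1], [np.float64(3.36), np.float64(3.76), np.float64(0.06), np.float64(-0.08), np.float64(0.04), np.float64(0.59), 1]]
```

```bash
python3 -m inch '[[3.3,3.9,0,0,0,0.6,1],[3.3,3.9,0,0,0,0.6,1],[3.3,3.8,0,0,0,0.6,1],[3.4,3.8,0,0,0,0.6,1]]';  python3 - <<'E'
from h import *
plan([0.604,0.1715,.132],135)
m=env.camera_model("wrist");im=env.snapshot("wrist"); cv2.imwrite("pics/w6.png",im)
K=np.array([.6477,.0598])
for th in (131,135,139):
    a=np.radians(th);u=np.array([np.cos(a),np.sin(a)]);n=np.array([u[1],-u[0]])
    print(th,[tuple(np.round(proj("wrist",[*(K+l*u+.013*n),.138],m))) for l in (.03,.11,.16)])
E
```

```text
t: 6.58
tool_pos: [0.6053, 0.1751, 0.1975]
tcp_rot: [-179.9, 0.3, 134.5]
contact_force: [0.4, -0.9, -0.8]
grip_width: -0.002
[[np.float64(-0.07), np.float64(-0.16), np.float64(3.28), np.float64(-0.06), np.float64(0.15), np.float64(-0.24), 1], [np.float64(-0.08), np.float64(-0.17), np.float64(3.27), np.float64(-0.06), np.float64(0.15), np.float64(-0.24), 1]]
131 [(np.float64(211.0), np.float64(307.0)), (np.float64(211.0), np.float64(213.0)), (np.float64(212.0), np.float64(138.0))]
135 [(np.float64(208.0), np.float64(306.0)), (np.float64(199.0), np.float64(211.0)), (np.float64(195.0), np.float64(137.0))]
139 [(np.float64(205.0), np.float64(305.0)), (np.float64(188.0), np.float64(210.0)), (np.float64(178.0), np.float64(137.0))]
```

View pics/w6.png

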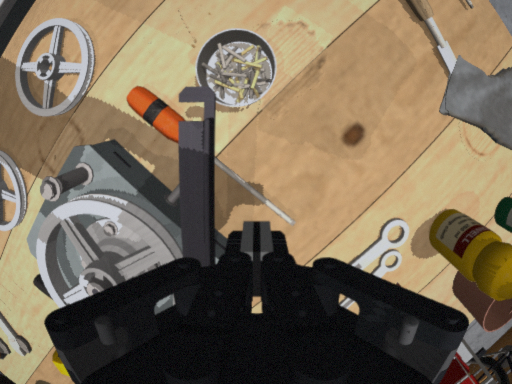

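The strap edge runs along x ≈ 213 px, which matches 131°, or about 0.88 rad open. The fingers are about 18 mm outside it. I'll descend, then push it closed.

```bash
python3 -m inch '[[0,0,3,0,0,1.7,1],[0,0,3,0,0,1.8,1],[0,0,0.4,0,0,0,1]]'; cat >> h.py <<'E'
K=np.array([.6477,.0598])
def kp(off=.025):
    p,R,s=pose(); d=p[:2]-K; yaw=s["tcp_rot"][2]; r=np.hypot(*d)
    th=np.degrees(np.arctan2(d[1],d[0]))+np.degrees(np.arcsin(off/r))
    print("strap th if touching %.1f open %.1f  along %.4f yaw-th %.1f z %.4f t %.2f F %s"%(th,181.7-th,np.sqrt(r*r-off**2),(yaw-th+180)%360-180,p[2],s["t"],np.round(s["contact_force"],1)))
E
python3 -c "
from h import *
kp()"
```

```text
t: 7.0
tool_pos: [0.6049, 0.182, 0.1316]
tcp_rot: [179.9, 0.2, 131.2]
contact_force: [-0.3, -1.0, 0.5]
grip_width: -0.002
strap th if touching 120.4 open 61.3  along 0.1270 yaw-th 10.7 z 0.1316 t 7.00 F [-0.3 -1.   0.5]
```

```bash
python3 -m inch '[[-1.0,-1.0,0,0,0,0,1],[-0.2,-1.0,0,0,0,0,1],[0,-0.6,0,0,0,-3,1],[0,-0.7,0,0,0,-3,1]]'; 
python3 -c "
from h import *
kp()"
```

```text
t: 7.5
tool_pos: [0.5884, 0.1479, 0.1357]
tcp_rot: [179.7, 0.3, 137.4]
contact_force: [-0.4, 2.3, -1.9]
grip_width: -0.002
strap th if touching 137.6 open 44.1  along 0.1032 yaw-th -0.2 z 0.1357 t 7.50 F [-0.4  2.3 -1.9]
```

```bash
python3 -m inch '[[0.3,-0.9,0.2,0,0,-5,1],[0.2,-0.9,0.2,0,0,-5,1],[0.2,-0.9,0,0,0,-5,1]]'; 
python3 - <<'E'
from h import *
kp()
im=env.snapshot("wrist"); cv2.imwrite("pics/w7.png",im)
E
```

```text
t: 7.88
tool_pos: [0.5666, 0.1287, 0.1357]
tcp_rot: [179.5, 0.7, 152.8]
contact_force: [1.1, 2.1, -0.9]
grip_width: 0.0
strap th if touching 153.2 open 28.5  along 0.1035 yaw-th -0.5 z 0.1357 t 7.88 F [ 1.1  2.1 -0.9]
```

View pics/w7.png

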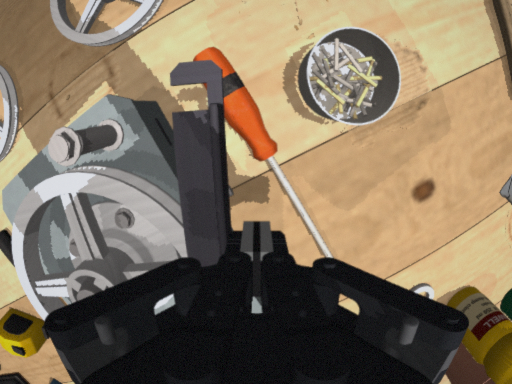

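The fingers at (258,235) bear on the edge and the strap is swinging. The slot opening at (195,75) faces the bolt at (66,145).

```bash
python3 -m inch '[[0.3,-0.9,0.3,0,0,-5,1],[0.2,-0.9,0.3,0,0,-5,1],[0.2,-0.9,0.2,0,0,-5,1]]'; 
python3 -c "
from h import *
kp()"
```

```text
t: 8.3
tool_pos: [0.5503, 0.1045, 0.1316]
tcp_rot: [179.6, 1.1, 168.2]
contact_force: [0.1, 2.4, 1.0]
grip_width: 0.002
strap th if touching 168.8 open 12.9  along 0.1042 yaw-th -0.6 z 0.1316 t 8.30 F [0.1 2.4 1. ]
```

```bash
python3 -m inch '[[0.2,-0.7,0.1,0,0,-4,1],[0.1,-0.5,0,0,0,-3,1]]'; 
python3 -c "
from h import *
kp()
im=env.snapshot('wrist'); cv2.imwrite('pics/w8.png',im)"
```

```text
t: 8.55
tool_pos: [0.5453, 0.0921, 0.1324]
tcp_rot: [179.6, 1.3, 175.2]
contact_force: [-0.0, 1.4, -1.1]
grip_width: 0.0
strap th if touching 175.9 open 5.8  along 0.1044 yaw-th -0.7 z 0.1324 t 8.55 F [-0.   1.4 -1.1]
```

View pics/w8.png

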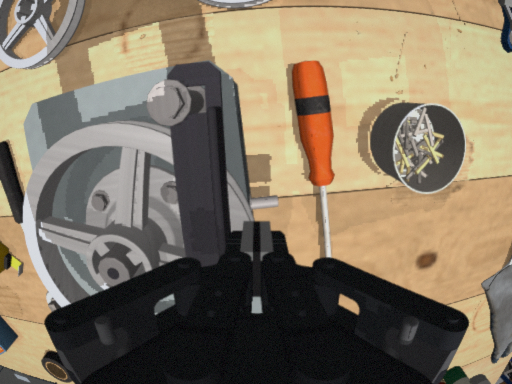

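The slot is just reaching round the bolt, whose head is at (170,102). I'll close the last few degrees slowly.

```bash
python3 -m inch '[[0,-0.35,0.1,0,0,-2,1],[0,-0.35,0,0,0,-2,1],[0,-0.3,0,0,0,-1,1]]'; 
python3 -c "
from h import *
kp()"
```

```text
t: 8.98
tool_pos: [0.5445, 0.0839, 0.133]
tcp_rot: [179.3, 1.5, -179.8]
contact_force: [3.0, 40.5, -10.9]
grip_width: 0.0
strap th if touching 180.5 open 1.2  along 0.1030 yaw-th -0.3 z 0.1330 t 8.97 F [  3.   40.5 -10.9]
```

```bash
python3 -m inch '[[0,-0.25,0,0,0,0,1],[0,-0.25,0,0,0,0,1]]'; 
python3 -c "
from h import *
kp()
im=env.snapshot('wrist'); cv2.imwrite('pics/w9.png',im)"
```

```text
t: 9.22
tool_pos: [0.5444, 0.0842, 0.1331]
tcp_rot: [178.6, 1.6, -180.0]
contact_force: [4.9, 25.7, -8.0]
grip_width: -0.003
strap th if touching 180.3 open 1.4  along 0.1031 yaw-th -0.3 z 0.1331 t 9.22 F [ 4.9 25.7 -8. ]
```

View pics/w9.png

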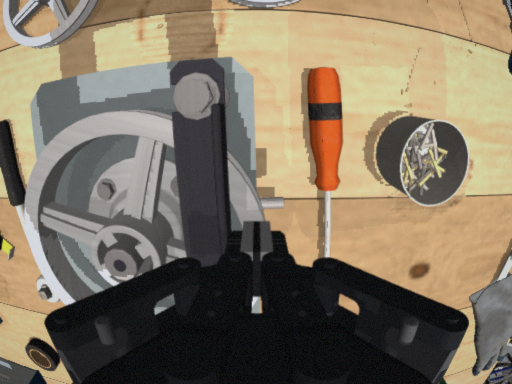

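The push met a firm stop, with the force rising from 2 to 40 N. The bolt head at (197,95) sits centrally over the strap end. I'll back off straight out, lift and check.

```bash
python3 -m inch '[[0,1,0,0,0,0,1],[0,2,0,0,0,0,1],[0,1,-4,0,0,0,1],[0,0,-5,0,0,0,1],[2,-3,-4,0,0,0,1]]'; 
python3 - <<'E'
from h import *
m=env.camera_model("wrist");np.savez("w10.npz",**m)
im=env.snapshot('wrist'); cv2.imwrite('pics/w10.png',im)
im=env.snapshot("scene"); cv2.imwrite("pics/s10.png",cv2.resize(im[120:270,150:350],None,fx=4,fy=4,interpolation=cv2.INTER_CUBIC))
E
```

```text
t: 9.9
tool_pos: [0.5197, 0.0926, 0.2659]
tcp_rot: [178.6, 1.4, 179.6]
contact_force: [0.7, -1.1, -0.7]
grip_width: 0.001
```

View pics/w10.png

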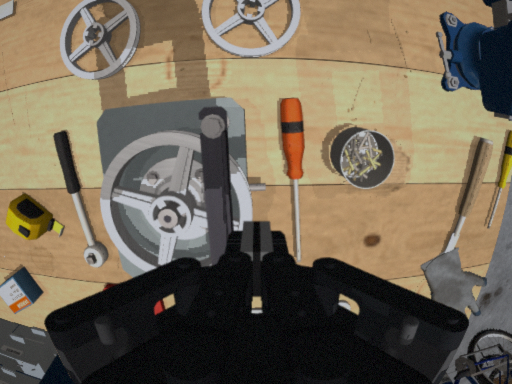

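View pics/s10.png

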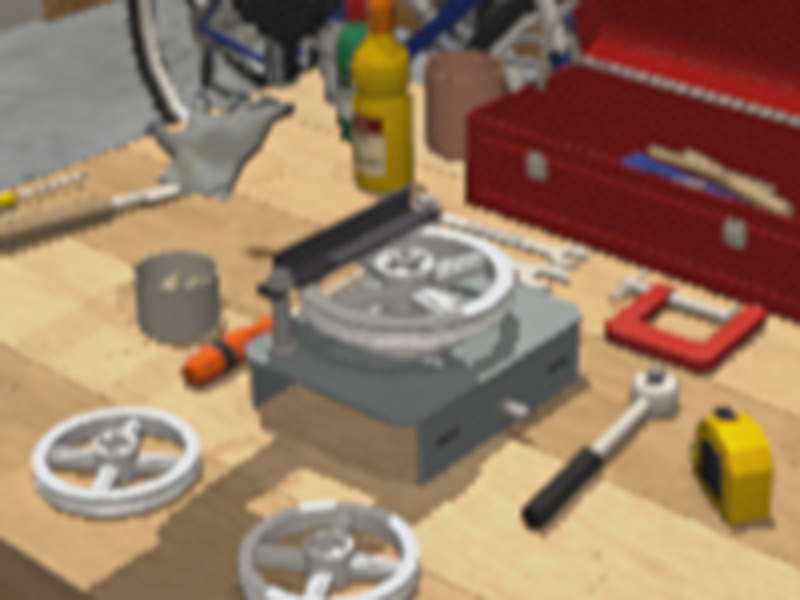

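The wrist view shows the strap closed under the bolt at (213,123), and the scene view shows nothing else moved. I'll take one close crop of the strap end, with lateral offset numbers.

```bash
python3 - <<'E'
from h import *
m=dict(np.load("w10.npz")); im=cv2.imread("pics/w10.png")
cv2.imwrite("pics/w10c.png",cv2.resize(im[95:270,90:270],None,fx=3.3,fy=3.3,interpolation=cv2.INTER_CUBIC))
t=env.snapshot("top"); cv2.imwrite("pics/t11.png",cv2.resize(t[145:255,150:300],None,fx=5,fy=5,interpolation=cv2.INTER_CUBIC))
E
```

```text
(no output)
```

View pics/w10c.png

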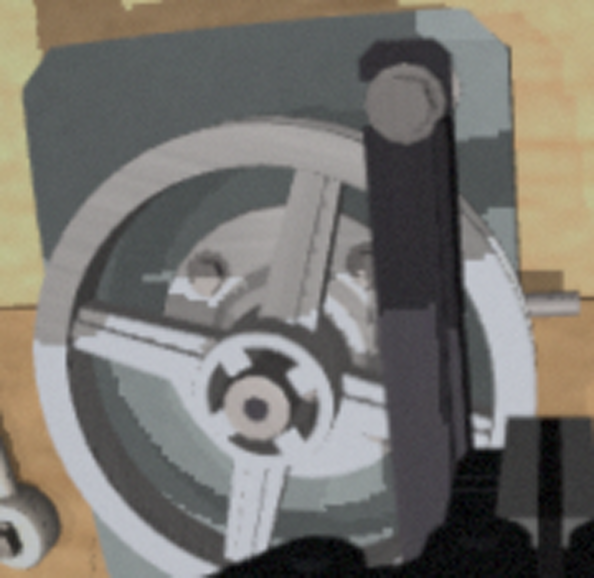

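View pics/t11.png

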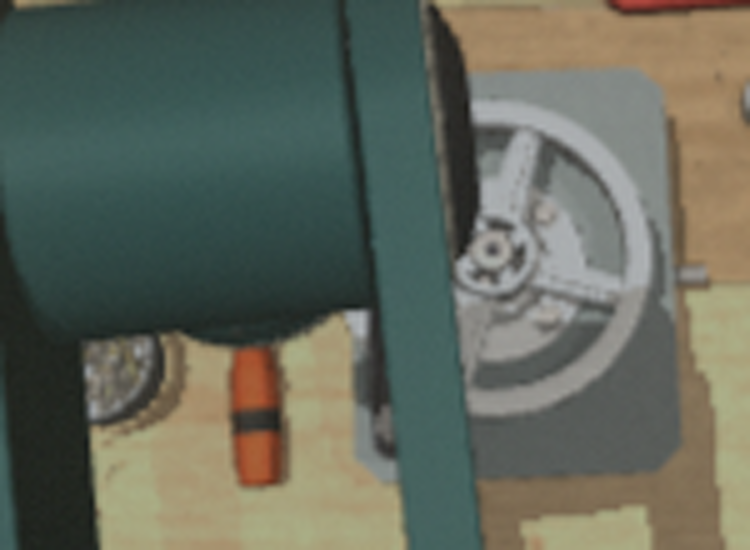

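The wrist crop shows the bolt head at (405,103) centred on the strap end (x 362–450). The pulley is still home and the arm is clear.

```bash
python3 -c "
from bench import env
print(env.observe()['contact_force']); print(env.job_done())"
```

```text
[ 0.35619729  0.03638093 -0.27701754]
the job is handed in; nothing more can be done
None
```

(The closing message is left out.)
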